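# Close the lock ring of an in-line filter holder with a pin spanner

### The arm

A 7-joint arm with a two-finger parallel gripper is mounted at the origin on a cart in front of the work surface, level with it; the furniture and walls round the work are solid. World frame = base frame: x ahead of the robot, y to its left, z up, the work surface at z = 0. Lengths are in mm, angles in rad, forces in N, time in s.
With the tool pointing down it reaches from about 350 to 900 mm from the base axis. Payload 19.9 kg.
Tool frame: the origin (TCP) lies midway between the tips of the shut fingers; the grasp point (between the pads) lies grasp_offset behind it (grasp_offset is the distance from the TCP to the grasp point, in mm); x points along the fingers, y is the direction in which the jaws open and shut, and the axes are right-handed (so a half turn about x gives the same grasp; the last joint's range is limited). The gripper opens to 94 mm and grips with 3 to 60 N. Pads are 16 mm wide; open, the fingers measure 119 mm over their backs; the gripper's body (75 mm by 177 mm) begins 78 mm behind the grasp point.
Start: joints at [-1.321, 0.417, -0.01, 1.614, 0.005, 1.111, -0.053], TCP at [179.788, 598.559, 184.825] pointing down, gripper open.
Joint ranges: [-2.81, 2.81], [-0.39, 2.02], [-1.27, 1.25], [0.06, 2.57], [-1.19, 4.33], [0.19, 2], [-2.82, 2.82]. Speed limits (rad/s): [1.89, 1.89, 2.39, 2.39, 3.01, 3.01, 3.01].

### API

Orientations are given as a 3x3 rotation matrix whose columns are the frame's x, y, z axes.
In Python, from bench import * gives the robot as it stands. Calls block until the motion is done:
- move_ptp(position, orientation): joint-space move of the TCP to a pose.
- move_linear(position, rotation=None, velocity=150, force_limit=None): straight line of the TCP; rotation=None keeps the orientation; velocity is the mean speed in mm/s. With force_limit (N) it stops when the force on the tool has changed by that much, and returns True; else False.
- movej(angles): joint-space move.
- gripper_to(opening, grip_force=None): opening from 0.0 (shut) to 1.0 (fully open); grip_force is the grip in N (None keeps the last); returns when the fingers have stopped.
- dwell(seconds).
- ik(position, orientation): joint angles nearest the present ones, or None.
- sense(): the state.
- get_image(name): name is "scene" or "top"; returns a dict with "pixels" (420x560x3 uint8, red, green, blue), "intrinsics" (3x3 intrinsics, pixels), "dist_coeffs" ([k1, k2, p1, p2, k3] as OpenCV has them; the pictures are not rectified), "xyz" and "rotation" of the camera in the world. Camera axes: x right, y up, looking along -z (the intrinsics and any distortion apply to the point x, -y, -z); pixel columns grow to the right and rows downward; lengths in mm; the calibration is good to about 2 mm. A picture is of the moment at which its call begins. There is no depth.
A pose or a line that the arm cannot do raises IKError and nothing moves.
- hand_in(): hands the job in, once; it reports no verdict.
Trained networks look in a picture, given as the dict that the camera call returned (one of the last four; its "shot" number tells which), for a name from the list of things; names that differ only in an ending like _2 or _b are one class to them, and where a whole thing is asked for, a point or a joint stands for the part that bears it (a point fixed in the world has none). Each returns a list of dicts, best first, with "conf" (0 to 1); they miss things now and then, are a little off and sometimes report something else, mostly with a low value. They report only what shows in the picture. A call takes as long as a camera call.
- silhouettes(label, picture): "pixels" (420x560 bool, what is visible of it) and "pixel" ([row, column] in pixels, amid what is visible of it).
The state is a dict: "clock": time; "qpos": joint angles; "qvel": joint speeds; "joint_efforts": joint torques, N m; "eef_pos": TCP position; "ee_rot": TCP orientation; "ft_force": force on the tool from outside, world axes, zero at the start; "ft_torque": the same for the moment, N m; "width": opening from 0.0 (shut) to 1.0 (fully open).
Only numpy, scipy, OpenCV 4.12 (cv2) and the standard library are available. Lean on these libraries where they do the work, as an engineer would, in place of code of your own. Each camera call takes 0.05 s, during which the arm holds its last target.

### The job

The membrane in the steel filter holder has been changed and its lock ring is still loose. Take the two-prong pin spanner from its rest, seat both prongs fully in the two holes in the ring's face before you turn it, and turn the ring clockwise until it comes gently up against its stop; never press hard on the ring or force it. Then put the spanner back upright in the slot of its rest, and leave the bottle, vial, slide case and tape roll around the work where they are.

Things in the scene. Friction and masses are not known exactly. Their poses are not given: they have to be found in the camera images.
- filter_stand: fixed grey base plate 150 x 120 x 12 mm; its aluminium cradle carries the round filter holder, 88 mm across; a hose barb points to +x. Origin under the plate's middle, on the holder's axis, z up. The holder sits turned differently in the cradle each time: with the ring at its stop, the line through the ring's holes stands 0.15 to 1.15 rad clockwise (from above) of the stand's y axis
- ring_face (a point): centre of the lock ring's flat top face, on the holder's axis, 64 mm above the worktop; its axes are the stand's and do not turn with the ring. Steel ring 72 mm across, 18 mm high; two round holes in its face, 9.5 mm wide, 10 mm deep, flat-floored, 25 mm from the axis on opposite sides. An inlet nozzle 11 mm wide stands 7 mm above the face on the axis
- lock_ring (a joint): how far the ring is from its stop, in rad: 0 = closed, lug at the dark dog; positive = loose; clockwise from above closes it. Starts 0.4 to 0.7 loose, turns stiffly (about 0.10 N m all the way), stays where it is left; the stop is hard. At reading j the line through its holes stands j counter-clockwise of where it stands at the stop; that must be seen or felt
- pin_spanner: two-prong pin spanner, 0.13 to 0.2 kg, 85 mm high, standing in its rest. Origin midway between the prong tips, z up to the handle. Steel prongs 7 mm thick, 20 mm long, tips tapered to 5.5 mm over the last 2 mm, at y = +-25 mm; bridge 22 x 66 mm at z = 20 to 30 mm; stem 14 mm thick; flat blue handle 14 mm thick (x), 44 mm wide (y), z = 47 to 85 mm
- spanner_rest: fixed grey block 44 x 96 mm, 26 mm high, with a slot in its top 14 mm wide along x, 68 mm long along y and 20 mm deep. The prongs hang in the slot and the bridge rests on the top of the block. Origin at the middle of the underside, z up. A carton 0.3 m tall stands behind it to the left (from x = 0.6, y = 0.23 on): keep the gripper clear of it
- rest_seat (a point): where the spanner's origin (midway between its prong tips) lies when it stands in the rest: in the middle of the slot, 6 mm above the worktop; axes as the rest's, the spanner's y along the slot (either way round)
- amber_bottle: small amber bottle with a black cap, 34 mm across, 92 mm high, loose; origin at the middle of its underside
- blue_cap_vial: white vial with a blue cap, 33 mm across, 104 mm high, loose; origin at the middle of its underside
- slide_case: flat black slide case 88 x 53 x 21 mm, loose; origin at the middle of its underside
- tape_roll: roll of white tape, 54 mm across, 13 mm high, lying flat, loose; origin at the middle of its underside

How it is judged:
By the outcome, as a careful person would: the job done as asked, in the order asked, and still so for the second after the job is handed in, with the robot touching nothing.
It also fails if it takes over 72 s, if anything falls off the work surface, if the arm or the gripper's body presses on something with over 40 N, if the wrist force passes 120 N, or if a joint passes its speed limit or range.

## Working session

There is one attempt and no reset: what is moved stays moved. The work goes in short steps, each a Python script; the robot and the scene stay as the last script left them, time stands still between calls to the robot, and variables do not carry over. Pictures are saved under pics/ and viewed, and the job is handed in when it is done.

```bash
ls; mkdir -p pics; python3 - <<'E'
from bench import *
import cv2,pickle
s=sense();print(s)
try: print(grasp_offset)
except Exception as e: print(e)
for n in("scene","top"):
    d=get_image(n);cv2.imwrite(f"pics/{n}0.png",d["pixels"][:,:,::-1])
    print({k:v for k,v in d.items() if k!="pixels"})
    o={}
    for l in("filter_stand","lock_ring","pin_spanner","spanner_rest","amber_bottle","blue_cap_vial","slide_case","tape_roll"):
        r=silhouettes(l,d);o[l]=r
        print(n,l,[(round(q["conf"],2),q["pixel"],int(q["pixels"].sum())) for q in r])
    pickle.dump((d,o),open(f"{n}0.pkl","wb"))
print(sense()["clock"])
E
```

```text
pics
{'clock': 0.0, 'qpos': array([-1.32049718,  0.4179218 , -0.01033343,  1.61417504,  0.00473186,
        1.11066173, -0.05298922]), 'qvel': array([ 6.41742290e-04,  7.46802082e-04, -4.32802427e-04,  6.06911865e-05,
        1.18983380e-03,  2.45384528e-03,  3.32358851e-04]), 'joint_efforts': array([ 1.33614767e-04, -8.51230717e+01,  6.39251266e-01, -4.25994337e+01,
       -4.88259061e-02,  1.85235240e-02,  1.12939665e-04]), 'eef_pos': array([179.69130407, 598.20754694, 184.2573582 ]), 'ee_rot': array([[-2.27816885e-04,  2.87617215e-01,  9.57745418e-01],
       [-1.11961930e-03,  9.57744769e-01, -2.87617286e-01],
       [-9.99999347e-01, -1.13783433e-03,  1.03831354e-04]]), 'ft_force': array([ 0.15778941, -0.02120845, -0.13842178]), 'ft_torque': array([-0.01070789,  0.00621354,  0.01293341]), 'width': 0.996831660242599}
18.8
{'intrinsics': array([[405.13599406,   0.        , 278.50771275],
       [  0.        , 405.13599406, 206.00498415],
       [  0.        ,   0.        ,   1.        ]]), 'dist_coeffs': array([0.01337958, 0.        , 0.        , 0.        , 0.        ]), 'xyz': a
[... 880 characters left out ...]
0.        ,  0.        ,  0.        ]), 'xyz': array([ 422.86303568,  -62.11832559, 1254.95896997]), 'rotation': array([[ 0.02779241,  0.9956319 , -0.08913311],
       [-0.9993597 ,  0.02566461, -0.02493023],
       [-0.02253376,  0.0897689 ,  0.99570767]]), 'shot': 2}
top filter_stand [(0.94, [250.0, 308.5], 2067)]
top lock_ring [(0.62, [224.7, 306.8], 586)]
top pin_spanner [(0.62, [236.8, 230.6], 278)]
top spanner_rest [(0.71, [241.0, 232.6], 568), (0.67, [139.7, 201.7], 745)]
top amber_bottle [(0.76, [144.1, 254.3], 270)]
top blue_cap_vial [(0.73, [144.7, 339.0], 250)]
top slide_case [(0.76, [140.3, 203.6], 769), (0.27, [234.5, 231.6], 275)]
top tape_roll [(0.61, [280.0, 373.3], 329)]
0.9
```

View images.

View pics/scene0.png

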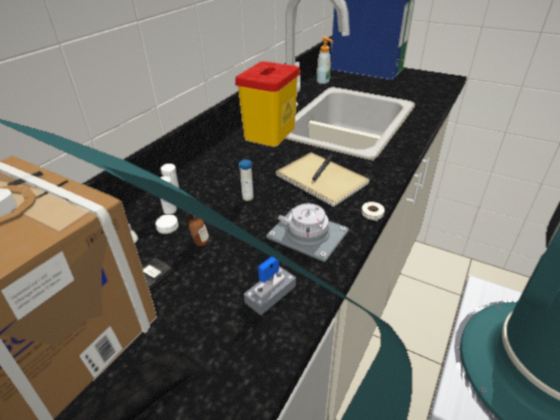

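View pics/top0.png

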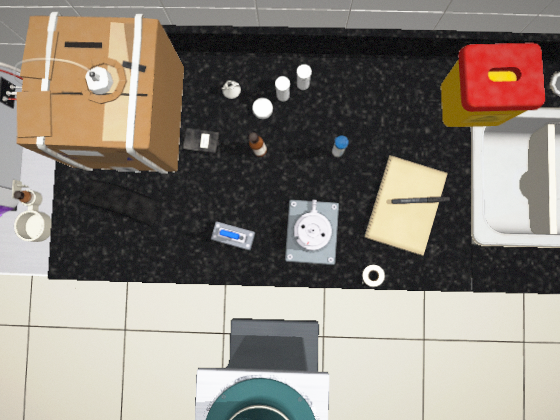

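```bash
python3 - <<'E'
import pickle,cv2
d,o=pickle.load(open("top0.pkl","rb"));p=d["pixels"][:,:,::-1]
cv2.imwrite("pics/topcrop.png",cv2.resize(p[190:310,190:390],None,fx=4,fy=4,interpolation=cv2.INTER_CUBIC))
d,o=pickle.load(open("scene0.pkl","rb"));p=d["pixels"][:,:,::-1]
cv2.imwrite("pics/scenecrop.png",cv2.resize(p[180:320,220:390],None,fx=4,fy=4,interpolation=cv2.INTER_CUBIC))
E
```

```text
(no output)
```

View pics/topcrop.png

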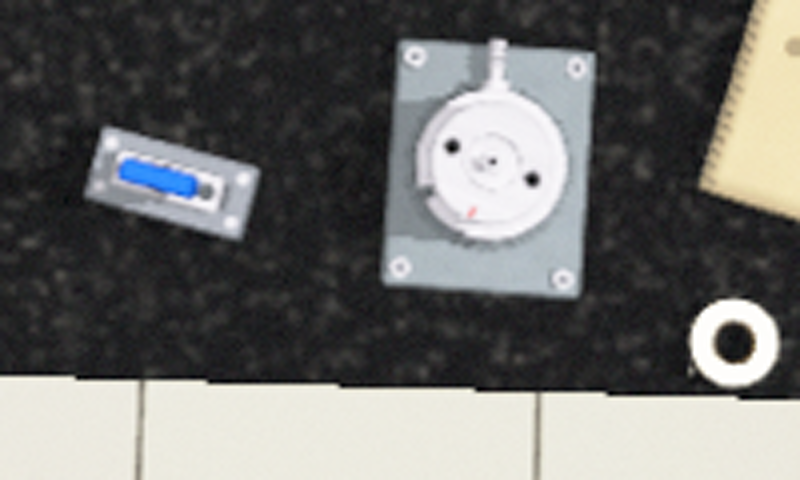

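View pics/scenecrop.png

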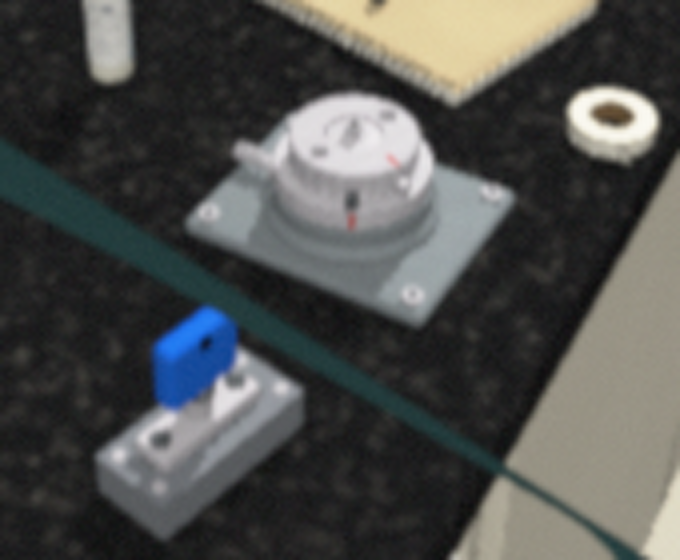

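```bash
python3 - <<'E'
import pickle,cv2
def crop(p,r0,r1,c0,c1,f,n):
    im=cv2.resize(p[r0:r1,c0:c1],None,fx=f,fy=f,interpolation=cv2.INTER_CUBIC)
    for c in range(c0,c1,10):
        cv2.putText(im,str(c),(int((c-c0+.5)*f),8),0,.3,(0,255,255),1);cv2.line(im,(int((c-c0+.5)*f),9),(int((c-c0+.5)*f),14),(0,255,255),1)
    for r in range(r0,r1,10):
        cv2.putText(im,str(r),(0,int((r-r0+.5)*f)),0,.3,(0,255,255),1)
    cv2.imwrite("pics/"+n,im)
d,o=pickle.load(open("top0.pkl","rb"));p=d["pixels"][:,:,::-1].copy()
crop(p,215,260,205,260,12,"t_rest.png")
crop(p,195,270,280,345,8,"t_stand.png")
d,o=pickle.load(open("scene0.pkl","rb"));p=d["pixels"][:,:,::-1].copy()
crop(p,250,320,235,305,8,"s_rest.png")
crop(p,195,270,260,355,8,"s_stand.png")
E
```

```text
(no output)
```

View pics/t_rest.png

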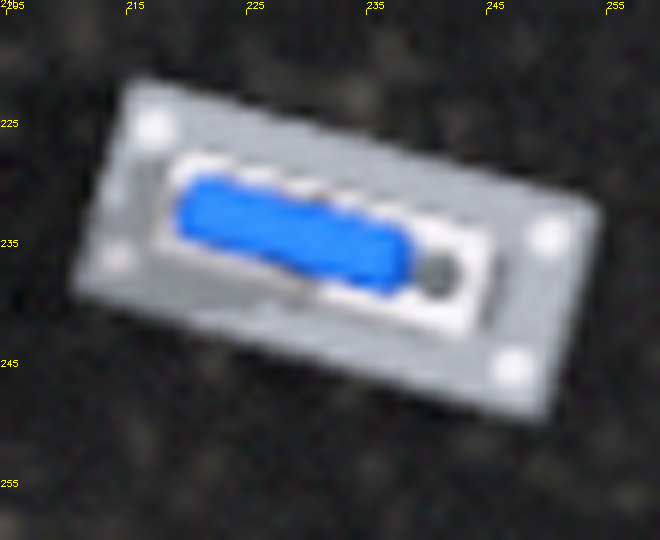

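View pics/t_stand.png

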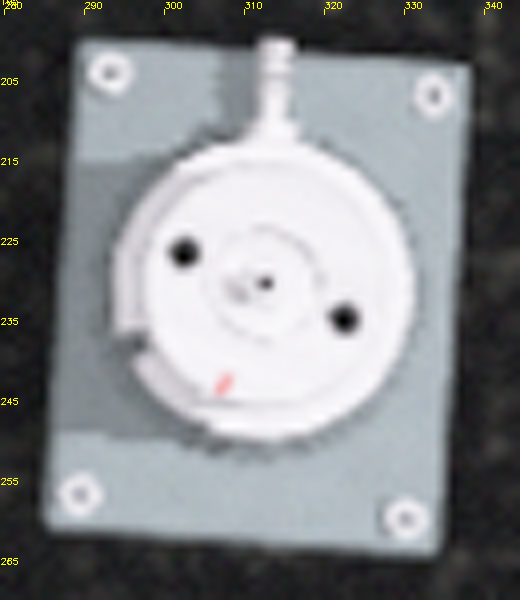

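View pics/s_rest.png

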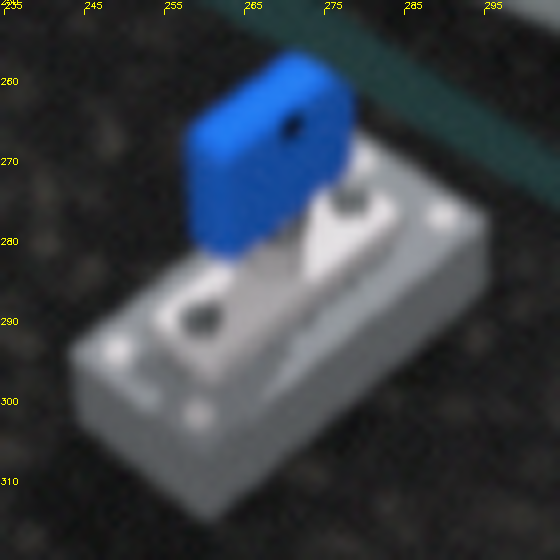

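View pics/s_stand.png

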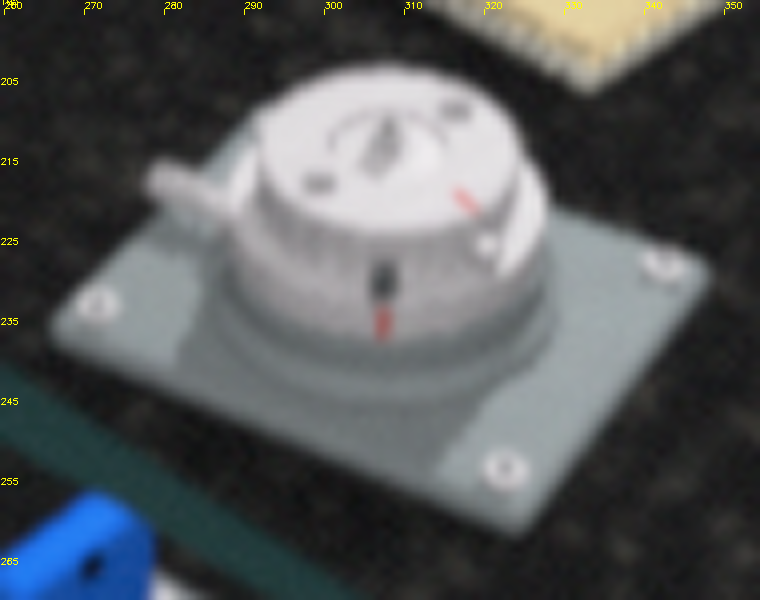

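```bash
cat > cam.py <<'E'
import numpy as np,cv2
def cvpose(d):
    R=np.array(d["rotation"])@np.diag([1,-1,-1]);return R.T,-R.T@np.array(d["xyz"])
def proj(d,P):
    R,t=cvpose(d);r,_=cv2.Rodrigues(R)
    return cv2.projectPoints(np.asarray(P,float).reshape(-1,1,3),r,t,d["intrinsics"],d["dist_coeffs"])[0].reshape(-1,2)
def back(d,px,z):
    px=np.asarray(px,float).reshape(-1,1,2)
    n=cv2.undistortPoints(px,d["intrinsics"],d["dist_coeffs"]).reshape(-1,2)
    R,t=cvpose(d);D=np.c_[n,np.ones(len(n))]@R
    c=np.array(d["xyz"]);z=np.broadcast_to(z,len(n))
    return c+D*((z-c[2])/D[:,2])[:,None]
E
python3 - <<'E'
import pickle,numpy as np
from cam import *
from scipy.optimize import least_squares
T,_=pickle.load(open("top0.pkl","rb"));S,_=pickle.load(open("scene0.pkl","rb"))
def fit(model,px,cam,x0):
    model=np.array(model,float)
    def f(v):
        c,s=np.cos(v[2]),np.sin(v[2]);P=model.copy();P[:,:2]=model[:,:2]@np.array([[c,s],[-s,c]])+v[:2]
        return (proj(cam,P)-px).ravel()
    r=least_squares(f,x0,loss="soft_l1");print(np.round(r.x,3),"res",np.round(r.fun.reshape(-1,2),1).tolist());return r.x
print("stand")
# top: TL(+x,+y) TR(+x,-y) BR(-x,-y) BL(-x,+y)
m=[(75,60,12),(75,-60,12),(-75,-60,12),(-75,60,12)]
fit(m,[(289.1,199.5),(338.25,202.6),(334.5,264),(285,260.1)],T,[400,-60,0])
sp=back(T,[(289.1,199.5),(338.25,202.6),(334.5,264),(285,260.1)],12).mean(0);print(sp)
scr=back(T,[(293.25,203.6),(333.6,206.5),(330.1,259.5),(289.5,256.25)],13);print("screws",scr.mean(0))
fit([(75,60,12),(-75,60,12),(-75,-60,12)],[(266,235.1),(324.5,261.75),(348.25,227.6)],S,[400,-60,0])
print("screws scene",back(S,[(271.75,232.5),(322.6,253),(342.5,227.5)],13), scr)
for n,c,h,rm in(("T",T,[(302.5,226),(322.5,234.4)],(307.5,242.5)),("S",S,[(299.5,217.5),(316.6,208.4)],(317.9,219.9))):
    H=back(c,h,64);M=back(c,[rm],64)[0];D=H[0]-H[1]
    print(n,"holes",H.round(1).tolist(),"mid",H.mean(0).round(1),"dist",np.linalg.norm(D).round(1),"line ang",np.arctan2(D[1],D[0]).round(3),"red",np.arctan2(*(M-H.mean(0))[[1,0]]).round(3),np.linalg.norm(M-H.mean(0)).round(1))
for z in (45,50,55):
  print(z,back(T,[(296.5,237.25)],z),back(S,[(307.5,229.75)],z))
print("rest")
sx,sy=17,40
fit([(22,48,26),(22,-48,26),(-22,-48,26),(-22,48,26)],[(215.75,221),(254.75,231.6),(249.75,249.7),(210.75,238.9)],T,[400,60,0])
a=back(T,[(217.2,225.2),(250.25,234.2),(247.2,245.2),(214.25,235.9)],26);print(a.round(1).tolist(),a.mean(0))
b=back(S,[(279.9,269.25),(289.9,276.4),(259.25,301.25),(249.1,293.25)],26);print(b.round(1).tolist(),b.mean(0))
fit([(22,48,26),(-22,48,0),(22,48,0),(-22,-48,26),(-22,-48,0)],[(243.25,293),(260.5,314.75),(244.25,301.4),(295.5,276.4),(295.5,285.1)],S,[400,60,0])
print("bridge")
b=back(T,np.array([(180,152),(495,235),(470,333),(157,250)])/12+[204.5,214.5],36);print(b.round(1).tolist(),b.mean(0))
b=back(S,[(259.9,289.25),(278.25,274.5)],36);print(b.round(1).tolist(),b.mean(0),np.linalg.norm(b[0]-b[1]))
for c in(T,S):
  p=c["pixels"].astype(int);mk=(p[:,:,2]>p[:,:,0]+60)&(p[:,:,2]>120);mk[:200]=0;mk[:,:205]=0;mk[:,300:]=0;r,q=np.nonzero(mk)
  print("blue",q.min(),q.max(),r.min(),r.max(),back(c,[(q.mean(),r.mean())],91 if c is T else 72))
E
```

```text
stand
[ 4.88677e+02 -1.08996e+02 -4.30000e-02] res [[-0.0, -0.6], [0.2, -0.3], [0.1, 0.3], [-0.2, 0.6]]
[ 488.66701464 -108.99862952   12.        ]
screws [ 488.72739153 -108.72861093   13.        ]
[ 486.461 -105.526  -94.296] res [[-1.3, 0.3], [0.2, -1.4], [0.8, 0.6]]
screws scene [[ 554.68415092  -64.23511659   13.        ]
 [ 426.8707133   -58.7345049    13.        ]
 [ 422.29747697 -155.87396097   13.        ]] [[ 554.92279679  -62.72839031   13.        ]
 [ 550.35193344 -160.60382961   13.        ]
 [ 422.26053936 -154.61613878   13.        ]
 [ 427.37429652  -56.96608502   13.        ]]
T holes [[497.9, -85.5, 64.0], [479.6, -132.1, 64.0]] mid [ 488.7 -108.8   64. ] dist 50.1 line ang 1.198 red 2.78 30.7
S holes [[496.0, -85.0, 64.0], [477.6, -131.4, 64.0]] mid [ 486.8 -108.2   64. ] dist 49.9 line ang 1.193 red 2.754 31.3
45 [[472.21123682 -72.37648506  45.        ]] [[472.40736249 -77.12606193  45.        ]]
50 [[472.00731172 -72.33409453  50.        ]] [[469.90124357 -71.83200876  50.        ]]
55 [[471.80338662 -72.291704    55.        ]] [[467.39512465 -66.53795559  55.        ]]
rest
[ 4.73579e+02  8.02530e+01 -2.39000e-01] res [[0.3, 0.2], [-0.3, 0.1], [-0.2, -0.3], [0.3, -0.0]]
[[496.8, 118.5, 26.0], [477.3, 38.3, 26.0], [450.8, 44.7, 26.0], [470.9, 124.6, 26.0]] [473.9434841   81.50828424  26.        ]
[[476.2, 36.3, 26.0], [449.8, 43.5, 26.0], [469.7, 123.9, 26.0], [496.2, 117.1, 26.0]] [472.99834038  80.17745585  26.        ]
[ 4.73498e+02  7.95640e+01 -2.43000e-01] res [[0.2, -0.4], [0.0, -0.2], [0.1, 0.3], [-0.1, -0.1], [-0.2, 0.4]]
bridge
[[491.6, 111.3, 36.0], [476.8, 48.2, 36.0], [457.3, 52.5, 36.0], [472.1, 115.2, 36.0]] [474.46831085  81.77775927  36.        ]
[[478.7, 106.4, 36.0], [467.3, 58.1, 36.0]] [472.97215178  82.22725291  36.        ] 49.6052675515293
blue 219 299 229 416 [[413.05815184  58.7992131   91.        ]]
blue 258 278 256 282 [[473.63168273  83.6742917   72.        ]]
```

```bash
cat > h.py <<'E'
from bench import *
import numpy as np,cv2
from cam import *
G=18.8
def rot(a):  # spanner x axis (jaw dir) at world angle a, tool down
    x=np.array([0,0,-1.]);y=np.array([np.cos(a),np.sin(a),0]);return np.c_[x,y,np.cross(x,y)]
def st():
    s=sense();print("t%.2f"%s["clock"],s["eef_pos"].round(1),"yaw %.3f"%np.arctan2(s["ee_rot"][1,1],s["ee_rot"][0,1]),"F",s["ft_force"].round(2),"M",s["ft_torque"].round(3),"w %.3f"%s["width"]);return s
E
python3 - <<'E'
from h import *
for b in(0,np.pi):
  for p,a in(((400,250,200),-.241),((473.5,82,150),-.241),((473.5,82,53),-.241),((488,-108.7,150),-.37),((488,-108.7,101),-.37),((488,-108.7,101),-1.2)):
    q=ik(p,rot(a+b));print(b,p,a,None if q is None else np.round(q,2))
E
```

```text
0 (400, 250, 200) -0.241 [-1.03  0.13  0.44  1.98 -0.06  1.05 -0.8 ]
0 (473.5, 82, 150) -0.241 [-0.77  0.23  0.61  2.02 -0.16  0.94 -0.32]
0 (473.5, 82, 53) -0.241 [-0.7   0.39  0.55  2.09 -0.31  0.73 -0.19]
0 (488, -108.7, 150) -0.37 [-0.64  0.36  0.97  1.98 -0.35  0.98  0.13]
0 (488, -108.7, 101) -0.37 [-0.65  0.48  1.01  2.02 -0.51  0.92  0.27]
0 (488, -108.7, 101) -1.2 [-0.67  0.5   1.04  2.02 -0.54  0.93 -0.54]
3.141592653589793 (400, 250, 200) -0.241 [-0.62  0.13  0.    1.96 -0.    1.05  2.28]
3.141592653589793 (473.5, 82, 150) -0.241 [-0.44  0.2   0.23  2.01 -0.06  0.94  2.72]
3.141592653589793 (473.5, 82, 53) -0.241 [-0.32  0.35  0.1   2.08 -0.05  0.72  2.71]
3.141592653589793 (488, -108.7, 150) -0.37 [ 1.04  0.43 -1.08  1.93  0.43  1.04  2.54]
3.141592653589793 (488, -108.7, 101) -0.37 [ 1.02  0.52 -1.08  1.97  0.56  0.98  2.44]
3.141592653589793 (488, -108.7, 101) -1.2 [-0.41  0.36  0.68  2.02 -0.3   0.86  2.38]
```

```bash
python3 - <<'E'
from h import *
R=rot(-.241)
move_ptp((400,250,210),R);st()
gripper_to(.5,20)
move_ptp((473.5,82,130),R);st()
print(move_linear((473.5,82,54),velocity=100,force_limit=8));st()
for n in("scene","top"):
    d=get_image(n);cv2.imwrite(f"pics/{n}1.png",d["pixels"][:,:,::-1])
E
```

```text
t2.42 [399.7 251.  209.9] yaw -0.238 F [-0.56 -0.03 -0.78] M [-0.029  0.066  0.065] w 1.001
t4.11 [473.5  83.  130.3] yaw -0.240 F [ 1.06 -0.56  0.07] M [-0.085  0.057 -0.018] w 0.498
False
t5.02 [473.9  82.1  54.5] yaw -0.241 F [-0.14 -0.23  0.92] M [-0.09   0.084  0.01 ] w 0.503
```

View pics/scene1.png

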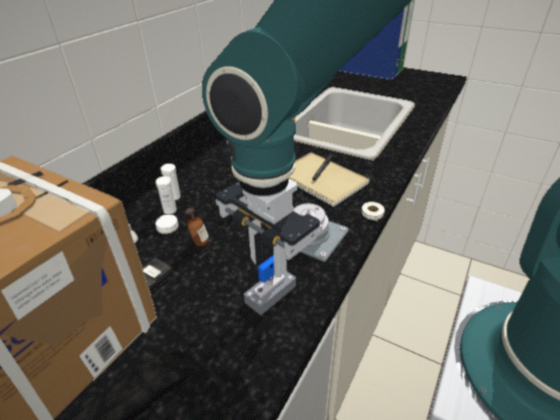

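View pics/top1.png

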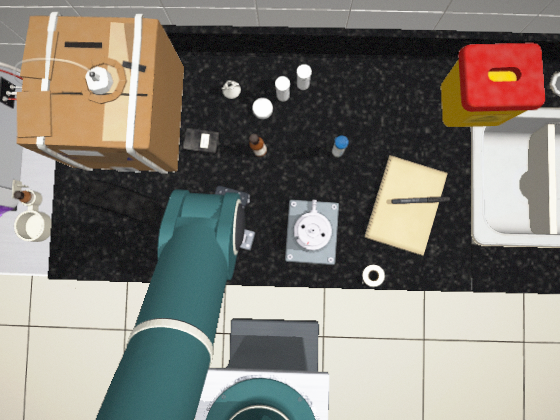

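```bash
python3 - <<'E'
from h import *
gripper_to(0,12);s=st()
gripper_to(0,35);dwell(.2);s=st()
p=s["eef_pos"]
print(move_linear((p[0],p[1],59),velocity=20));st()
print(move_linear((p[0],p[1],140),velocity=80));dwell(.2);st()
d=get_image("scene");cv2.imwrite("pics/scene2.png",cv2.resize(d["pixels"][130:330,180:380,::-1],None,fx=3,fy=3,interpolation=2))
E
```

```text
t5.72 [473.5  82.   54. ] yaw -0.241 F [0.28 0.7  1.44] M [-0.064  0.202 -0.006] w 0.149
t6.14 [473.5  82.   54. ] yaw -0.241 F [-0.74 -0.2   1.67] M [-0.022  0.184  0.04 ] w 0.148
False
t6.54 [473.5  82.   59.1] yaw -0.241 F [ 0.09 -0.03 -1.36] M [-0.139  0.092  0.029] w 0.145
False
t7.91 [473.4  81.9 139.7] yaw -0.241 F [ 0.16  0.34 -1.28] M [-0.058  0.064 -0.035] w 0.147
```

View pics/scene2.png

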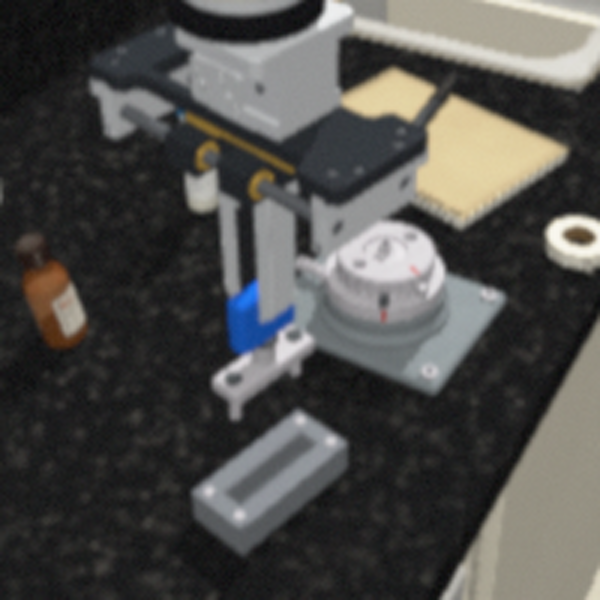

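```bash
python3 - <<'E'
from h import *
d=get_image("scene")
im=d["pixels"][235:320,235:305,::-1]
cv2.imwrite("pics/s3.png",cv2.resize(im,None,fx=7,fy=7,interpolation=cv2.INTER_CUBIC))
# predicted
p=sense()["eef_pos"];a=-.241
u=np.array([-np.sin(a),np.cos(a),0])
o=np.array([p[0],p[1],p[2]-48])
for nm,P in(("tips",[o+25*u,o-25*u]),("dimples",[o+25*u+[0,0,30],o-25*u+[0,0,30]])):
    print(nm,((proj(d,P)-[235,235]+.5)*7).round(1).tolist())
R=np.array([[np.cos(a),-np.sin(a)],[np.sin(a),np.cos(a)]])
print("slot",((proj(d,[[*(R@np.array(q)+[473.5,80.8]),26] for q in((7,34),(7,-34),(-7,-34),(-7,34))])-[235,235]+.5)*7).round(1).tolist())
E
```

```text
tips [[165.4, 232.7], [302.3, 130.7]]
dimples [[159.4, 146.7], [299.9, 45.5]]
slot [[137.0, 409.7], [313.0, 270.8], [349.6, 296.0], [173.7, 437.6]]
```

View pics/s3.png

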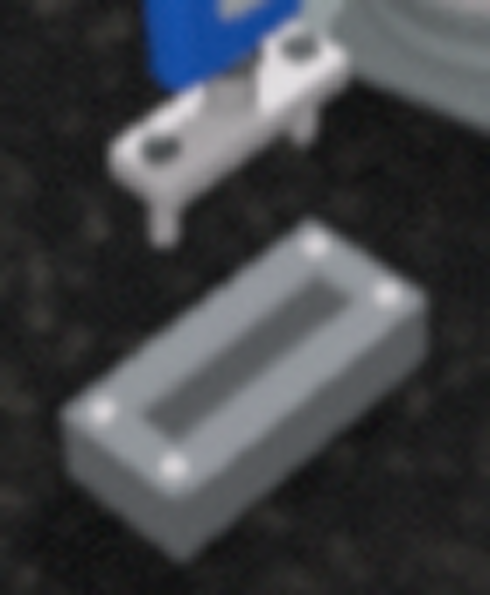

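```bash
python3 - <<'E'
from h import *
R=rot(-.375)
move_ptp((487.5,-108.5,160),R)
move_linear((487.5,-108.5,118),R,velocity=60,force_limit=6);dwell(.2);s=st()
d=get_image("scene")
im=d["pixels"][180:250,265:350,::-1]
cv2.imwrite("pics/s4.png",cv2.resize(im,None,fx=9,fy=9,interpolation=cv2.INTER_CUBIC))
p=s["eef_pos"];a=-.375;u=np.array([-np.sin(a),np.cos(a),0]);o=np.array([p[0],p[1],p[2]-48])
for nm,P in(("tips",[o+25*u,o-25*u]),("dimples",[o+25*u+[0,0,30],o-25*u+[0,0,30]])):
    print(nm,((proj(d,P)-[265,180]+.5)*9).round(1).tolist())
d=get_image("top");cv2.imwrite("pics/t4.png",d["pixels"][:,:,::-1])
E
```

```text
t9.85 [ 487.7 -108.5  118.3] yaw -0.375 F [ 0.55 -0.06 -1.05] M [-0.075 -0.016 -0.025] w 0.143
tips [[312.6, 319.7], [467.1, 237.7]]
dimples [[314.2, 218.7], [471.8, 137.9]]
```

View pics/s4.png

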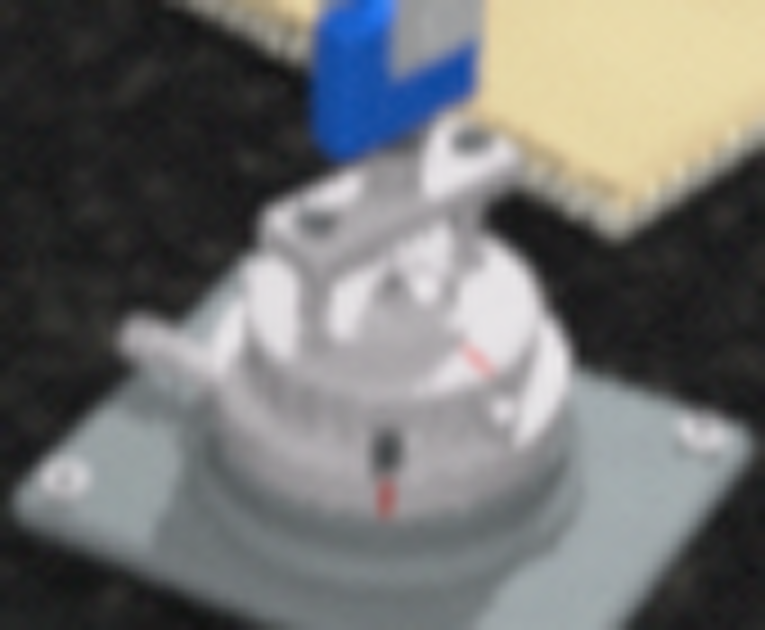

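```bash
python3 - <<'E'
from h import *
r=move_linear((487.5,-108.5,101.5),velocity=12,force_limit=6);print(r);s=st();dwell(.1);st()
E
```

```text
True
t11.22 [ 487.6 -108.6  101.9] yaw -0.375 F [-0.34 -0.73  7.51] M [-0.067  0.195 -0.039] w 0.148
t11.32 [ 487.6 -108.6  101.9] yaw -0.375 F [-1.22  0.02  7.41] M [-0.057  0.229 -0.03 ] w 0.143
```

```bash
python3 - <<'E'
from h import *
s=sense();p=s["eef_pos"]
move_linear((487.5,-108.5,102.1),velocity=5);dwell(.2);st()
d=get_image("scene")
im=d["pixels"][180:250,265:350,::-1]
cv2.imwrite("pics/s5.png",cv2.resize(im,None,fx=9,fy=9,interpolation=cv2.INTER_CUBIC))
E
```

```text
t11.82 [ 487.5 -108.5  102.1] yaw -0.375 F [ 0.9   0.21 -1.55] M [-0.217 -0.123 -0.026] w 0.142
```

View pics/s5.png

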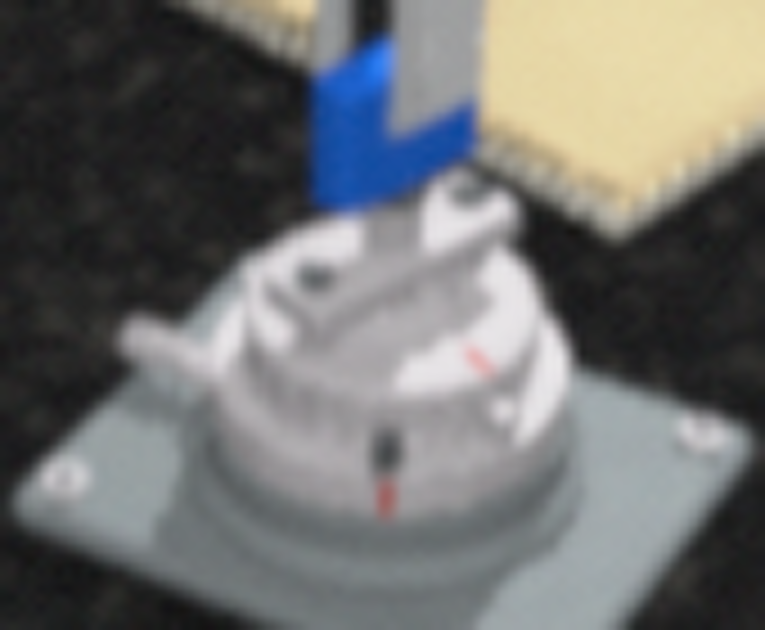

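```bash
python3 - <<'E'
from h import *
a=-.375
P=(487.5,-108.5,101.95)
for i in range(6):
    a-=.03
    move_linear(P,rot(a),velocity=20);s=st()
E
```

```text
t12.12 [ 487.8 -108.6  102.1] yaw -0.404 F [ 2.39 -1.38 -1.13] M [-0.553 -0.646  0.072] w 0.142
t12.38 [ 487.8 -108.6  102.1] yaw -0.434 F [ 3.08 -3.35 -1.73] M [-0.855 -1.069  0.102] w 0.143
t12.62 [ 487.7 -108.6  102.1] yaw -0.464 F [ 4.49 -2.38 -0.36] M [-0.881 -1.1    0.048] w 0.144
t12.88 [ 487.6 -108.5  102. ] yaw -0.494 F [ 3.87 -3.02  0.02] M [-0.845 -1.083  0.166] w 0.143
t13.12 [ 487.6 -108.5  102. ] yaw -0.524 F [ 3.94 -2.54  1.72] M [-0.815 -1.155  0.094] w 0.146
t13.38 [ 487.5 -108.5  102. ] yaw -0.554 F [ 3.9  -2.44  0.88] M [-0.886 -1.099  0.05 ] w 0.144
```

```bash
python3 - <<'E'
from h import *
a=-.555;c=np.array([487.5,-108.5,101.95])
tot=np.zeros(3)
for i in range(10):
    a-=.02
    s=sense();dd=np.array([np.cos(a),np.sin(a),0]);f=s["ft_force"]@dd
    if f>1.2:c=c+.25*dd
    elif f<-1.2:c=c-.25*dd
    move_linear(c,rot(a),velocity=20);s=st();print(round(f,2),c.round(2))
    if s["ft_torque"][2]>.3:break
E
```

```text
t13.62 [ 487.7 -108.6  102. ] yaw -0.574 F [ 3.41 -1.91  2.39] M [-0.716 -0.829  0.056] w 0.145
4.6 [ 487.71 -108.64  101.95]
t13.88 [ 487.8 -108.7  102. ] yaw -0.595 F [ 2.46 -0.88  4.08] M [-0.507 -0.531  0.074] w 0.141
3.89 [ 487.92 -108.78  101.95]
t14.12 [ 488.  -108.8  101.9] yaw -0.615 F [ 1.65 -1.12  4.51] M [-0.288 -0.233 -0.008] w 0.143
2.52 [ 488.12 -108.92  101.95]
t14.38 [ 488.2 -108.9  101.9] yaw -0.635 F [0.73 0.12 5.88] M [-0.081  0.014  0.068] w 0.146
2.0 [ 488.32 -109.07  101.95]
t14.62 [ 488.1 -108.9  101.9] yaw -0.655 F [0.25 0.32 5.33] M [-0.117 -0.07   0.062] w 0.149
0.51 [ 488.32 -109.07  101.95]
t14.88 [ 488.2 -108.9  101.9] yaw -0.676 F [ 0.32 -0.46  4.61] M [-0.047 -0.015  0.066] w 0.144
-0.0 [ 488.32 -109.07  101.95]
t15.12 [ 488.2 -108.9  101.9] yaw -0.696 F [-0.05 -0.69  5.2 ] M [-0.077 -0.044  0.107] w 0.147
0.54 [ 488.32 -109.07  101.95]
t15.38 [ 488.2 -109.   101.9] yaw -0.716 F [ 0.57 -0.65  4.71] M [-0.052  0.025  0.078] w 0.142
0.42 [ 488.32 -109.07  101.95]
t15.62 [ 488.2 -109.   101.9] yaw -0.736 F [0.72 0.32 5.43] M [-0.057  0.047  0.054] w 0.144
0.86 [ 488.32 -109.07  101.95]
t15.88 [ 488.3 -109.   101.9] yaw -0.757 F [0.03 0.19 5.64] M [-0.062  0.008  0.108] w 0.145
0.3 [ 488.32 -109.07  101.95]
```

```bash
cat > turn.py <<'E'
from h import *
import sys
a=float(sys.argv[1]);n=int(sys.argv[2]);c=np.array([488.32,-109.07,102.02])
hit=0
for i in range(n):
    a-=.01
    s=sense();dd=np.array([np.cos(a),np.sin(a),0])
    move_linear(c,rot(a),velocity=20)
    m=[];y=[]
    for k in range(3):
        s=sense();m.append(s["ft_torque"][2]);y.append(np.arctan2(s["ee_rot"][1,1],s["ee_rot"][0,1]));dwell(.02)
    print("%.3f yaw %.4f Mz %.3f"%(a,np.mean(y),np.mean(m)),s["ft_force"].round(1))
    if np.mean(m)>.17:
        hit+=1
        if hit>=1:break
    else: hit=0
st();print("a",a)
E
python3 turn.py -.755 30
```

```text
-0.765 yaw -0.7657 Mz 0.030 [ 1.6 -0.3  2.4]
-0.775 yaw -0.7752 Mz 0.081 [ 1.1 -1.7  2.3]
-0.785 yaw -0.7851 Mz 0.054 [ 1.5 -2.7 -0.3]
-0.795 yaw -0.7951 Mz 0.076 [ 1.9 -1.8 -1.1]
-0.805 yaw -0.8051 Mz 0.080 [ 1.1 -2.2 -1.4]
-0.815 yaw -0.8151 Mz 0.046 [ 2.1 -2.5 -0.7]
-0.825 yaw -0.8251 Mz 0.062 [ 1.6 -2.7 -1.4]
-0.835 yaw -0.8351 Mz 0.065 [ 1.8 -2.5 -1. ]
-0.845 yaw -0.8451 Mz 0.081 [ 2.7 -3.1 -2. ]
-0.855 yaw -0.8551 Mz 0.089 [ 2.1 -3.5 -1.4]
-0.865 yaw -0.8651 Mz 0.094 [ 2.  -3.4 -1.3]
-0.875 yaw -0.8751 Mz 0.054 [ 2.8 -2.6 -1.3]
-0.885 yaw -0.8851 Mz 0.081 [ 2.8 -3.1 -1.5]
-0.895 yaw -0.8951 Mz 0.101 [ 2.5 -2.7 -0.8]
-0.905 yaw -0.9051 Mz 0.082 [ 2.4 -2.4 -1.2]
-0.915 yaw -0.9151 Mz 0.088 [ 3.  -3.1 -1.2]
-0.925 yaw -0.9251 Mz 0.089 [ 2.8 -3.3 -1.4]
-0.935 yaw -0.9351 Mz 0.087 [ 2.3 -2.5 -1. ]
-0.945 yaw -0.9451 Mz 0.084 [ 1.7 -3.  -1.7]
-0.955 yaw -0.9551 Mz 0.084 [ 2.2 -2.8 -1.7]
-0.965 yaw -0.9651 Mz 0.076 [ 3.4 -2.8 -1.8]
-0.975 yaw -0.9751 Mz 0.091 [ 2.7 -2.8 -1. ]
-0.985 yaw -0.9851 Mz 0.091 [ 2.2 -3.2 -0.7]
-0.995 yaw -0.9950 Mz 0.224 [ 2.4 -3.9 -1.5]
t23.07 [ 488.3 -109.1  102. ] yaw -0.995 F [ 2.02 -4.25 -0.68] M [-1.198 -0.641  0.199] w 0.147
a -0.9950000000000002
```

```bash
python3 - <<'E'
from h import *
print(np.mean([ (sense()["ft_torque"][2],dwell(.03))[0] for _ in range(6)]))
c=np.array([488.32,-109.07,102.02])
move_linear(c,rot(-.998),velocity=20)
print(np.mean([ (sense()["ft_torque"][2],dwell(.03))[0] for _ in range(6)]))
d=get_image("scene")
im=d["pixels"][180:250,265:350,::-1]
cv2.imwrite("pics/s6.png",cv2.resize(im,None,fx=9,fy=9,interpolation=cv2.INTER_CUBIC))
st()
E
```

```text
0.22790948792436047
0.25788760728345145
t23.77 [ 488.3 -109.1  102. ] yaw -0.998 F [ 1.38 -3.86 -1.33] M [-1.145 -0.582  0.195] w 0.143
```

View pics/s6.png

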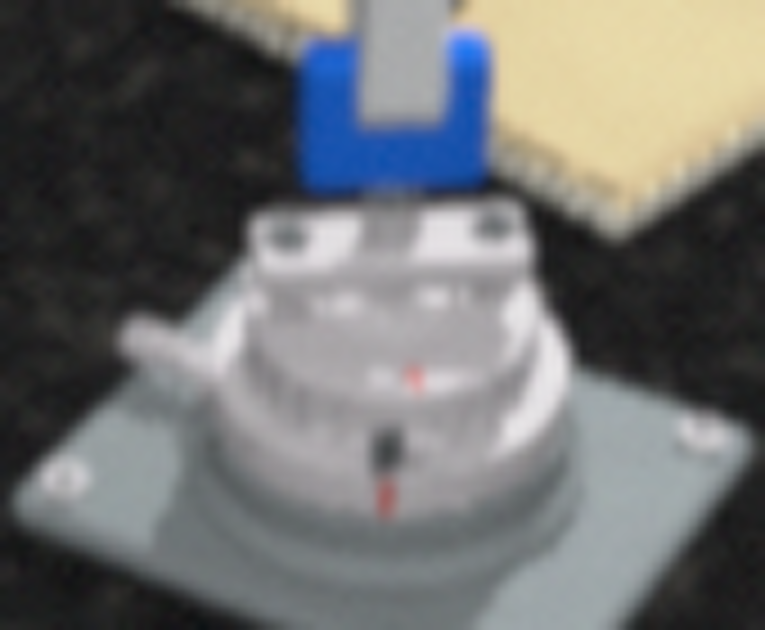

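```bash
python3 - <<'E'
from h import *
c=np.array([488.32,-109.07,102.02])
move_linear(c,rot(-.975),velocity=10);st()
move_linear(c+[.0,-.0,0],rot(-.955),velocity=10);st()
r=move_linear(c+[0,0,14],velocity=30,force_limit=8);print(r);st()
if not r:
    move_linear(c+[0,0,55],velocity=80);dwell(.1);st()
    d=get_image("scene")
    im=d["pixels"][150:250,250:350,::-1]
    cv2.imwrite("pics/s7.png",cv2.resize(im,None,fx=6,fy=6,interpolation=cv2.INTER_CUBIC))
E
```

```text
t24.02 [ 488.3 -109.   102. ] yaw -0.975 F [ 1.26 -2.24 -1.25] M [-0.848 -0.556  0.07 ] w 0.151
t24.27 [ 488.2 -108.9  102. ] yaw -0.955 F [ 0.88 -0.87  0.3 ] M [-0.433 -0.142  0.02 ] w 0.144
False
t24.89 [ 488.3 -108.9  116. ] yaw -0.955 F [-1.19  0.01 -1.56] M [-0.046  0.152 -0.062] w 0.144
t25.66 [ 488.  -109.   156.6] yaw -0.955 F [-0.09 -0.24 -1.68] M [-0.062  0.069  0.011] w 0.147
```

View pics/s7.png

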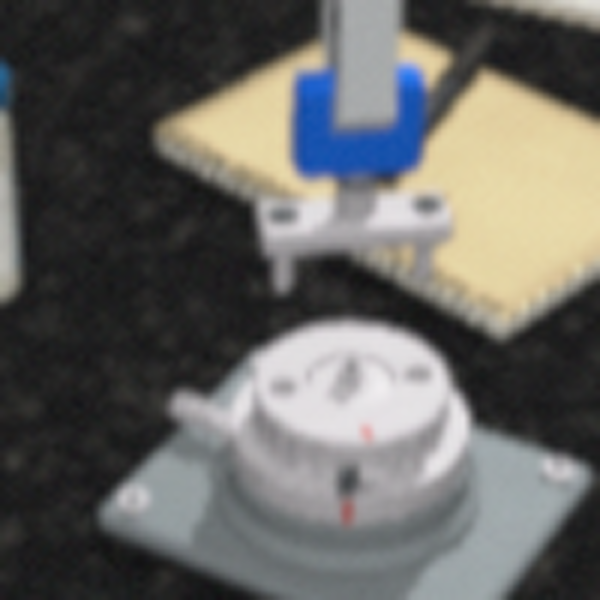

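```bash
python3 - <<'E'
from h import *
d=get_image("scene")
H=back(d,np.array([(284,385),(418,374)])/6+[249.5,149.5],64);D=H[0]-H[1];print(H.round(1),np.arctan2(D[1],D[0]))
R=rot(-.241)
move_ptp((473.3,80.8,150),R)
move_linear((473.3,80.8,88),velocity=80,force_limit=8);dwell(.15);s=st()
d=get_image("scene")
im=d["pixels"][235:320,235:305,::-1]
cv2.imwrite("pics/s8.png",cv2.resize(im,None,fx=7,fy=7,interpolation=cv2.INTER_CUBIC))
p=s["eef_pos"];a=-.241;u=np.array([-np.sin(a),np.cos(a),0]);o=np.array([p[0],p[1],p[2]-48])
for nm,P in(("tips",[o+25*u,o-25*u]),("dimples",[o+25*u+[0,0,30],o-25*u+[0,0,30]])):
    print(nm,((proj(d,P)-[235,235]+.5)*7).round(1).tolist())
E
```

```text
[[ 507.2  -94.1   64. ]
 [ 467.4 -122.9   64. ]] 0.627320712412997
t27.62 [473.6  81.   88.4] yaw -0.241 F [-0.01 -0.35 -1.62] M [-0.056  0.068 -0.037] w 0.145
tips [[176.5, 367.8], [307.4, 264.9]]
dimples [[171.0, 288.8], [305.3, 186.5]]
```

View pics/s8.png

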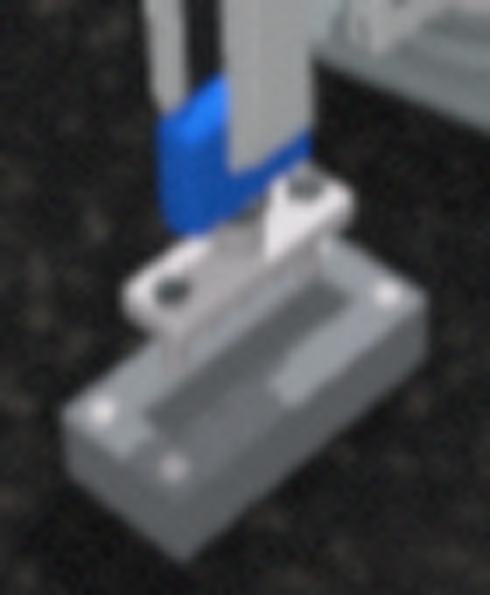

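```bash
python3 - <<'E'
from h import *
r=move_linear((473.3,80.8,58),velocity=40,force_limit=5);print(r);s=st()
if not r:
    r=move_linear((473.3,80.8,53.6),velocity=10,force_limit=4);print(r);dwell(.1);s=st()
E
```

```text
False
t28.57 [473.4  80.8  58.1] yaw -0.241 F [-0.9  -0.46 -2.04] M [-0.043  0.073 -0.033] w 0.145
True
t29.10 [473.3  80.9  54. ] yaw -0.241 F [-1.28 -0.54  8.47] M [-0.037  0.325  0.039] w 0.148
```

```bash
python3 - <<'E'
from h import *
move_linear((473.3,80.8,54.1),velocity=5)
gripper_to(.45);dwell(.1);st()
r=move_linear((473.3,80.8,160),velocity=100,force_limit=8);print(r);st()
move_ptp((380,280,230),rot(-.241));dwell(.3);st()
for n in("scene","top"):
    d=get_image(n);cv2.imwrite(f"pics/{n}9.png",d["pixels"][:,:,::-1])
    im=d["pixels"][195:325,220:350,::-1] if n=="scene" else d["pixels"][190:290,200:345,::-1]
    cv2.imwrite(f"pics/{n}9c.png",cv2.resize(im,None,fx=4,fy=4,interpolation=2))
E
```

```text
t30.11 [473.3  80.8  54.1] yaw -0.241 F [0.58 0.03 0.14] M [-0.08   0.084 -0.01 ] w 0.449
False
t31.32 [473.   80.7 159.5] yaw -0.241 F [-1.18 -0.15 -0.24] M [-0.041  0.064  0.014] w 0.449
t32.53 [380.4 279.3 229.8] yaw -0.242 F [ 0.01 -0.46 -0.41] M [-0.016  0.103  0.015] w 0.453
```

View pics/scene9c.png

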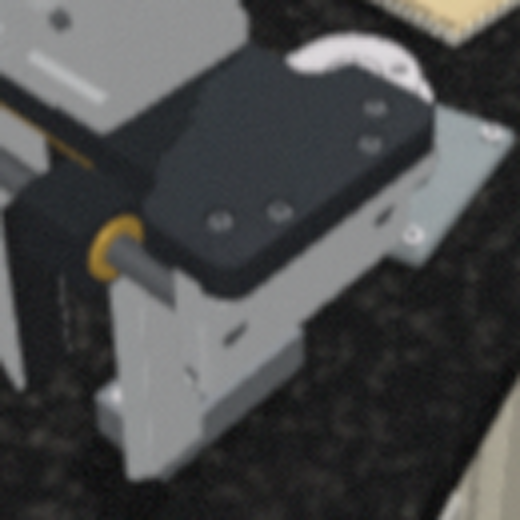

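View pics/top9.png

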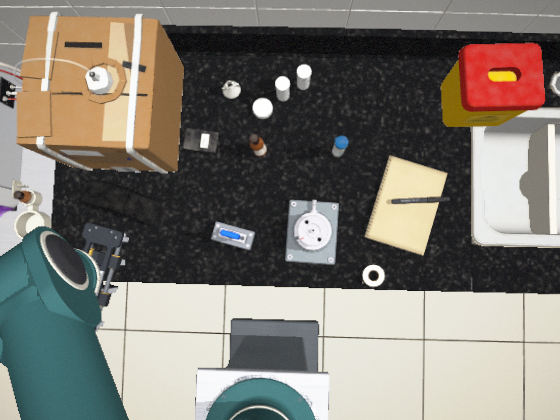

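View pics/top9c.png

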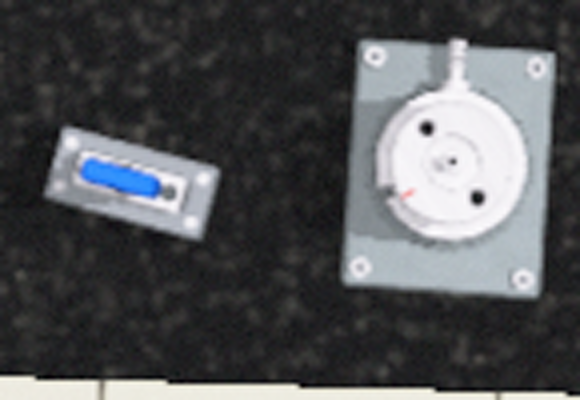

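```bash
python3 - <<'E'
from h import *
move_ptp((230,520,230),rot(.4));dwell(.3);st()
d=get_image("scene")
im=d["pixels"][195:265,265:350,::-1]
cv2.imwrite("pics/s10.png",cv2.resize(im,None,fx=9,fy=8.5,interpolation=cv2.INTER_CUBIC))
cv2.imwrite("pics/s10b.png",cv2.convertScaleAbs(d["pixels"][:,:,::-1]))
E
```

```text
t34.02 [230.6 519.6 230.2] yaw 0.399 F [ 0.2  -0.18  0.51] M [-0.08   0.006 -0.012] w 0.451
```

View pics/s10.png

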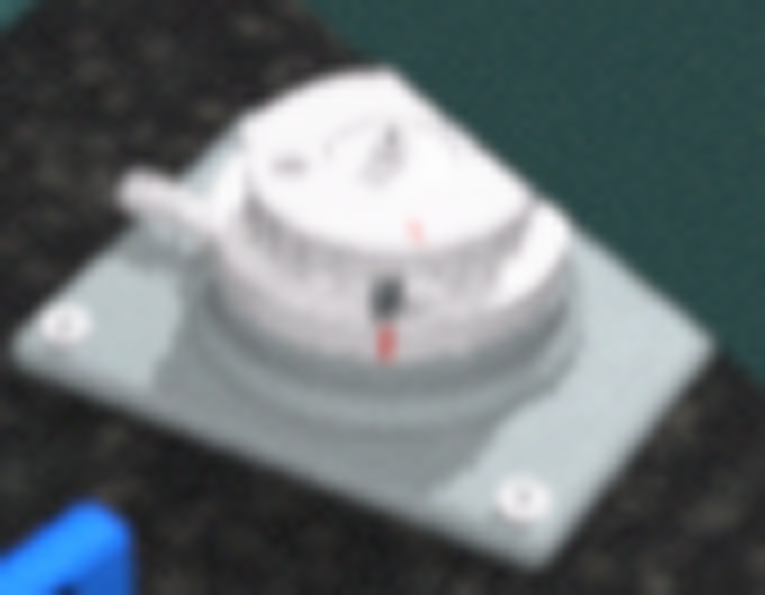

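View pics/s10b.png

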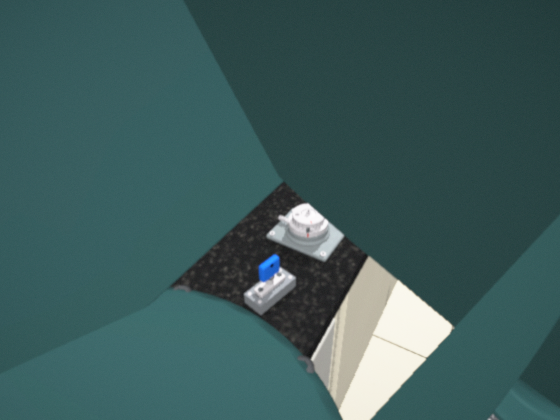

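```bash
python3 - <<'E'
from h import *
hand_in();print(sense()["clock"])
E
```

```text
the job is handed in; nothing more can be done
the job is handed in; nothing more can be done
```

The lock ring is closed against its stop, the spanner is back upright in its rest slot, and the job is handed in. The clock read about 34 s at the last check before handing in.

- **Seating:** I gripped the spanner by its handle. Both prongs went to the hole floors, about 10 mm below the face, with about 8 N at contact, which I then eased off.
- **Turning:** I turned the ring clockwise about 0.57–0.6 rad. The torque stayed near 0.09 N m, then jumped to 0.22 N m at one spot. I went 3 mrad further (0.26 N m) to confirm the stop, then backed off and lifted out.
- **Last pictures:** In the last close-up the lug appears to touch the dark dog. The hole line, measured right after I lifted the spanner out, is at 0.63 rad; it was 1.20 at the start. By eye the bottle, vial, slide case and tape roll have not moved; I didn't measure their positions again.
- **Off-centre at first:** Early in the turn only one prong carried the load, with about 4.6 N sideways. I shifted the spanner by about 1 mm and the side force fell to almost nothing. It crept back to about 4 N towards the end.
- **Less direct evidence:** The two cameras differed by 1–2 mm on positions. The ring's red mark ends a little short of the dog, which I put down to the width of the lug. I rely on the torque jump for the stop.

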